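Clear the bent nail off the nail box and hold its sprung lid just below the balance

ROBOT

A 6-joint arm with a two-finger parallel gripper is mounted at the origin on the work surface. World frame = base frame: x ahead of the robot, y to its left, z up, the work surface at z = 0. Lengths are in m, angles in rad, forces in N, time in s.
With the tool pointing down it reaches from about 0.35 to 0.875 m from the base axis. Payload 4.2 kg.
Tool frame: the origin (TCP) lies at the very end of the fingers, on their centre line; the grasp point (between the pads) lies 19 mm behind it; x points along the fingers, y is the direction in which the jaws open and shut, and the axes are right-handed (so a half turn about x gives the same grasp; the last joint's range is limited). The gripper opens to 87 mm and grips with 3 to 60 N. Pads are 19 mm wide; open, the fingers measure 117 mm over their backs; the gripper's body (75 mm by 190 mm) begins 51 mm behind the grasp point.
Start: joints at [1.433, 0.385, 0.008, 0, -1.194, -0.259], TCP at [0.242, 0.576, 0.223] pointing down, gripper open.
Joint ranges: [-3.14, 3.14], [-1.21, 2.06], [-1.07, 1.41], [-3.16, 2.05], [-2.99, -0.16], [-3.1, 3.1]. Speed limits (rad/s): [2.79, 2.79, 3.14, 3.14, 3.14, 3.14].

INTERFACE

Orientations are given as a unit quaternion [x, y, z, w].
In Python, from workcell import * gives the robot as it stands. The module is installed in compiled form; this text tells all that it offers.
- The arm moves only by the tool send_rows, never from a script. Its arguments are lists of equal length, an entry for each row: "translation": the shift along the tool's x, y, z in m, a list of three; "delta_rot": the turn, a rotation vector about the tool's x, y, z in rad, a list of three. A call has 1 to 10 rows; each row is the pose to reach, as a shift and turn from the pose commanded when the call began, along the tool's axes at that moment; what a row does not reach only later rows make up. A row lasts 1/12 s, in which the tool goes at most 41.7 mm and 7.16 degrees, less where a joint would pass 70% of its speed; a pose out of reach is approached as far as the arm can. A call with a gripper value outside its range is refused whole. "grip" is the gripper command: -1 is fully open, 1 is shut, values between are in proportion, set as the call begins (left out, the last holds). The fingers move at their own pace and stop on an object; "force" is the grip in N (left out, the last holds). Time passes only in rows, so rows that repeat a pose let the fingers close. It gives the time, the measured TCP pose, the force and the opening at its end, in the units of the state.
- get_state(): the state, without advancing time (a new reading comes with each control period).
- read_camera(name): name is "scene" or "top"; returns the picture (480x640x3 uint8, red, green, blue); there is no depth.
- camera_model(name): a dict with "fx", "fy", "cx", "cy" (pixels), "R" (3x3) and "t" (3): a world point X has camera coordinates R X + t. Camera axes: x right, y down, z forward; pixel columns grow to the right and rows downward; lengths in m; the calibration is good to about 2 mm. A picture is of the moment at which its call begins. camera_model takes no time and is no camera call.
- sign_off(): hands the job in, once; it reports no verdict.
The state is a dict: "time": time; "q": joint angles; "qd": joint speeds; "effort": joint torques, N m; "tcp_pos": TCP position; "ee_rot": TCP orientation; "contact_force": force on the tool from outside, world axes, zero at the start; "ft_torque": the same for the moment, N m; "gripper_width": finger opening in m.
Only numpy, scipy, OpenCV 4.12 (cv2) and the standard library are available. Lean on these libraries where they do the work, as an engineer would, in place of code of your own. Each camera call takes 0.05 s, during which the arm holds its last target.

TASK

Take the bent nail off the lid of the nail box and drop it into the stoneware reject crock, leaving the crock standing where it is. Then lift the box's sprung lid clearly past its balance point, where the springs take over its weight, ease it back to a few degrees below that point so that it would drop shut by itself, and finish while still holding it there, keeping it still, so that I can fill the box. On the way do not let the lid fly open against its stop or drop shut, and leave the nail gauge, the scroll wrench and the two good nails alone.

Things in the scene. Friction and masses are not known exactly. Their poses are not given: they have to be found in the camera images.
- box: Iron-bound oak nail box fixed to the bench, 170 mm deep (its x), 280 wide (y); origin at the centre of its underside, front to its -x (towards the robot). Its unfastened 15 mm oak lid (176 x 290) has its flat top 100 mm above the bench when shut; 3 mm thick iron straps (hinges at the back, hasps thrown back at the front) lie on it 92 to 118 mm left and right of the middle.
- lid (a joint): Lid angle in rad: 0 shut (level), growing as the front edge rises. Torsion springs on the hinge pin just balance the 0.75 kg lid at 1.05 (60 degrees, unstable): below that it drops shut by itself, above it the springs throw it open to the stop at 1.65. Lifting it by the handle takes about 1.3 N at first, less and less towards the balance, some 0.3 N within six degrees of it.
- lid_handle (a point): Middle of the lid's iron bow handle: a round bar 10 mm thick, parallel to the hinge pin, 96 mm long between its legs, with a clear gap of 35 mm between bar and lid edge; 92.5 mm above the bench when shut, always 223 mm from the hinge pin. It can turn between gripper pads; narrowly opened fingers straddling it from straight above stay clear of lid and box from shut to 1.25 rad.
- lid_hinge (a point): Middle of the lid's hinge pin, which runs along the box's y axis at the back, 92.5 mm above the bench and 92 mm behind the box origin. The lid's front edge and handle swing about it, up and away from the robot.
- nail: Bent glossy black iron nail, 0.075 kg, lying flat on the lid. Square shank 9 mm thick: a straight part 70 mm long along its x with a 24 mm wide, 9 mm high T-shaped head at the -x end; from x = +35 mm a 39 mm pointed end is bent 40 degrees towards its +y. Origin at the middle of the underside of the straight part, z up as it lies.
- crock: Open round tan stoneware crock for rejects, standing loose on the bench, 1.4 kg: 152 mm outer diameter, 112 mm high, mouth 138 mm wide (126 mm at the neck just below the rim), inner floor 9 mm above the bench. Origin at the centre of its underside, z up.
- gauge: Bronze nail gauge, a loose flat plate 50 x 130 x 8 mm with four graded holes, lying on the bench; origin at the centre of its underside. Leave alone.
- scroll_wrench: Steel scroll wrench, loose, lying on the bench: a 16 mm wide bar 235 mm long overall along its x, with two upright pins 46 mm high at its +x end. Origin on the underside of the bar, 20 mm from the bar's middle towards the pins. Leave alone.
- good_nail1: Straight glossy black nail 116 mm long, 9 mm thick, lying on the bench along its x axis. Leave alone.
- good_nail2: Second straight nail, like good_nail1. Leave alone.
Mind the look-alikes: they are no part of the job. Several things have the shape of the crock; the one meant has the colours described above.

How it is judged:
On the way, in this order (a step that is already met when the one before it is completed fails the run):
1. the bent nail lies in the crock, let go (horizontal distance between nail and crock below 0.07 m and z of nail in the frame of crock between 0 and 0.09 m and contact force between nail and the fingers below 0.05 N), for 0.2 s.
2. the lid is raised clearly past its balance point (more than 2 degrees past) (value of joint lid above 1.085 rad), for 0.1 s.
At the end, for the whole second after the job is handed in: The lid is held still by the gripper's fingers (under 0.06 rad/s, touched with more than 0.02 N) between 0.83 and 1.03 rad, that is 1 to 12 degrees below its balance at 1.05; the bent nail lies let go in the crock, which stands upright within 40 mm of where it was (all of step 1 and value of joint lid between 0.83 and 1.03 rad and velocity of joint lid between -0.06 and 0.06 rad/s and contact force between box and the fingers above 0.02 N and angle between crock's own z axis and vertical below 0.1 rad and distance of crock from where it was at the start of the episode below 0.04 m); the arm keeps its last pose, push and grip.
It fails at once if the lid flew open against its stop (value of joint lid above 1.58 rad).
It fails at once if the lid dropped shut (velocity of joint lid below -2.5 rad/s).
It fails at once if the crock was knocked over or pushed away (angle between crock's own z axis and vertical above 0.35 rad or distance of crock from where it was at the start of the episode above 0.05 m).
It fails at once if the gauge, the scroll wrench or a good nail was disturbed (distance of any of gauge, scroll_wrench, good_nail1, good_nail2 from where it was at the start of the episode above 0.02 m).
It also fails if it takes over 54 s, if anything falls off the work surface, if the arm or the gripper's body presses on something with over 40 N, if the wrist force passes 120 N, or if a joint passes its speed limit or range.

## Working session

There is one attempt and no reset: what is moved stays moved. The work goes in short steps, Python scripts to look and compute and a tool call to move; the robot and the scene stay as the last step left them, time stands still between calls to the robot, and variables do not carry over. Pictures are saved under pics/ and viewed, and the job is handed in when it is done.

Besides the shell and the picture viewer there is one more tool, called after "Request:" by a JSON object that holds its "name" and its "arguments". send_rows: Moves the arm, as the interface text tells. Its arguments: {"type":"object","properties":{"translation":{"type":"array"},"delta_rot":{"type":"array"},"grip":{"type":"number"},"force":{"type":"number"}},"required":["translation","delta_rot"]}

```bash
mkdir -p pics; ls; python3 - <<'E'
from workcell import *
import cv2
print(get_state())
for n in("scene","top"):
    im=read_camera(n); cv2.imwrite(f"pics/{n}0.png",im[:,:,::-1]); print(n,camera_model(n))
E
```

```text
pics
{'time': 0.0, 'q': array([ 1.43257075e+00,  3.85568336e-01,  6.60330417e-03, -5.12949731e-04,
       -1.19397604e+00, -2.58599096e-01]), 'qd': array([ 9.42955536e-05,  4.48280029e-04,  1.28717680e-03,  1.13132206e-03,
        3.14254038e-04, -6.24366912e-05]), 'effort': array([ 1.55912370e-03, -3.90663242e+01,  1.87405765e+01,  4.21981573e+00,
        1.10793096e-02, -1.77040433e-04]), 'tcp_pos': array([0.24130349, 0.57588025, 0.2214416 ]), 'ee_rot': array([-0.69309763,  0.14021255,  0.69334292,  0.13867845]), 'contact_force': array([ 0.52550116,  0.41664504, -0.80415933]), 'ft_torque': array([0.01654724, 0.00508955, 0.04847821]), 'gripper_width': 0.08725334776120294}
scene {'fx': 439.20640694883724, 'fy': 439.20640694883724, 'cx': 321.9250091894364, 'cy': 238.29718743070435, 'R': array([[ 0.34994661,  0.93667475,  0.01333378],
       [ 0.65585968, -0.23481982, -0.71743134],
       [-0.66886878,  0.25980776, -0.6965016 ]]), 't': array([-0.35367379, -0.29310996,  1.55834356])}
top {'fx': 580.4936416566837, 'fy': 580.4936416566837, 'cx': 318.94775138933176, 'cy': 229.88256725364985, 'R': array([[ 0.02805488, -0.9996017 , -0.00305951],
       [-0.99542599, -0.0276578 , -0.09144476],
       [ 0.09132371,  0.00561098, -0.99580545]]), 't': array([0.15260572, 0.56653962, 1.71345396])}
```

View pics/scene0.png

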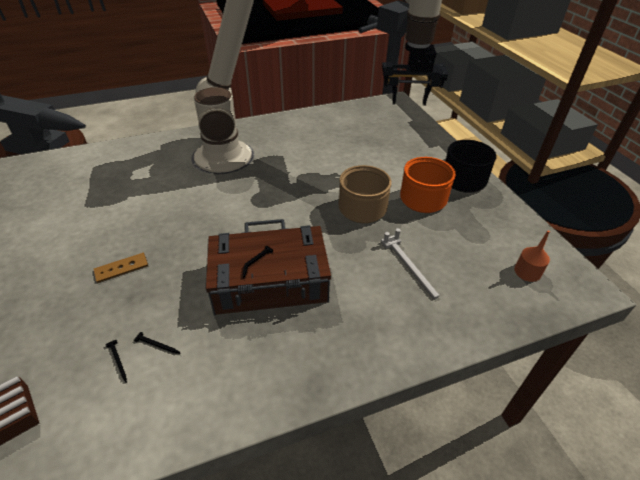

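View pics/top0.png

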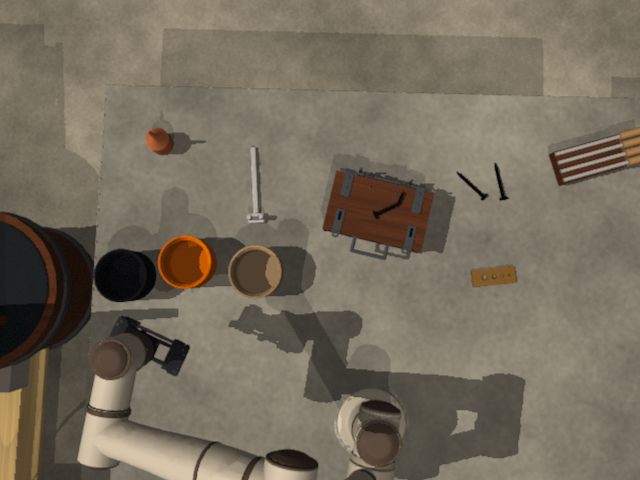

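Both views show the box (top view about 380,210), with the bent nail on its lid, head at about (377,213) and tip at (404,195). The tan crock is at (255,271), with orange and black look-alikes to its left. The wrench, gauge and good nails lie clear of all of these. Next I'll zoom in and measure.

```bash
cat > h.py <<'E'
import numpy as np, cv2
from workcell import *
def ray(n,px,z):
    c=camera_model(n); R=np.array(c["R"]); t=np.array(c["t"])
    d=R.T@np.array([(px[0]-c["cx"])/c["fx"],(px[1]-c["cy"])/c["fy"],1]); o=-R.T@t
    return o+d*(z-o[2])/d[2]
def proj(n,X):
    c=camera_model(n); p=np.array(c["R"])@np.array(X,float)+np.array(c["t"])
    return np.array([c["fx"]*p[0]/p[2]+c["cx"],c["fy"]*p[1]/p[2]+c["cy"]])
def mat(q):
    from scipy.spatial.transform import Rotation as S
    return S.from_quat(q).as_matrix()
E
python3 - <<'E'
from h import *
t=cv2.imread("pics/top0.png"); s=cv2.imread("pics/scene0.png")
a=cv2.resize(t[155:275,310:450],None,fx=5,fy=5,interpolation=cv2.INTER_CUBIC); cv2.imwrite("pics/tz.png",a[:600])
b=cv2.resize(s[205:325,195:345],None,fx=5,fy=5,interpolation=cv2.INTER_CUBIC); cv2.imwrite("pics/sz.png",b)
# lid brown mask
hsv=cv2.cvtColor(t,cv2.COLOR_BGR2HSV)
for p in [(350,225),(360,190),(400,230),(255,271),(233,271),(390,206)]: print(p,hsv[p[1],p[0]])
# nail mask in lid: dark
g=t.max(2); m=np.zeros_like(g); m[180:225,365:412]=(g[180:225,365:412]<38)
n,l,st,c=cv2.connectedComponentsWithStats(m); print(st,c)
# crock rim
hh=((hsv[...,0]>8)&(hsv[...,0]<22)&(hsv[...,1]>90)&(hsv[...,2]>60)).astype(np.uint8)
hh[:, :222]=0; hh[:,300:]=0; hh[:235]=0; hh[310:]=0
cn=max(cv2.findContours(hh,cv2.RETR_EXTERNAL,cv2.CHAIN_APPROX_NONE)[0],key=cv2.contourArea)
print(cv2.fitEllipse(cn),cv2.boundingRect(cn))
c0=cv2.fitEllipse(cn)[0]; print("crock",ray("top",c0,.112), ray("top",(c0[0]+26,c0[1]),.112))
E
```

```text
(350, 225) [ 11 167  78]
(360, 190) [ 10 172  86]
(400, 230) [ 11 172  83]
(255, 271) [ 17 100  79]
(233, 271) [ 16 119  58]
(390, 206) [  7 140  31]
[[     0      0    640    480 307063]
 [   410    183      1      1      1]
 [   373    192     31     27    136]] [[319.46921967 239.51444492]
 [410.         183.        ]
 [388.33088235 207.30147059]]
((254.76123046875, 271.16552734375), (52.30315399169922, 53.52069091796875), 91.07820892333984) (228, 245, 54, 53)
crock [0.43183059 0.34621969 0.112     ] [0.4338913  0.27263076 0.112     ]
```

View pics/tz.png

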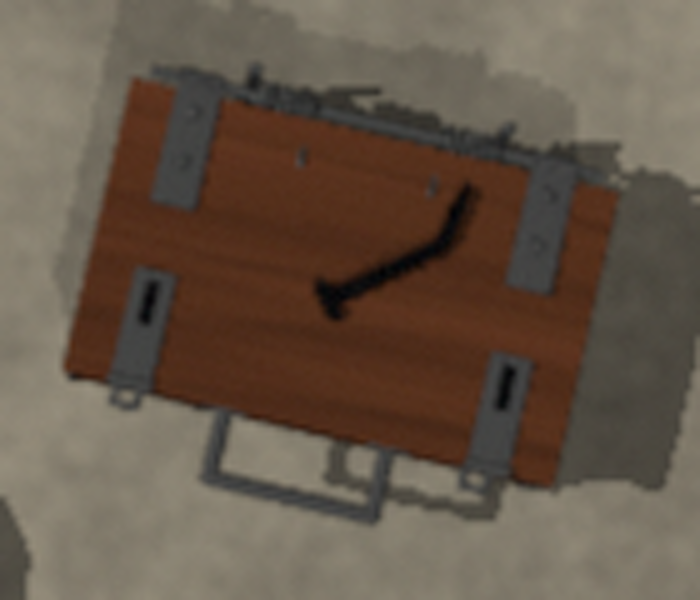

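View pics/sz.png

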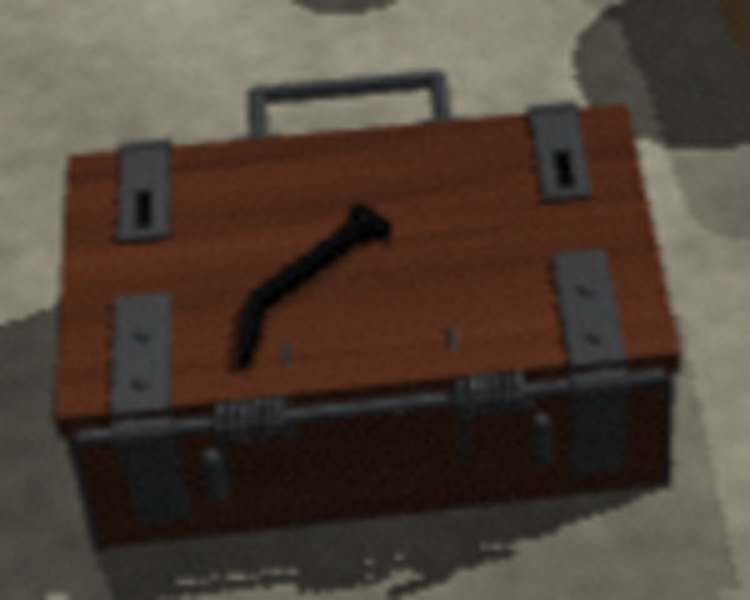

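The zooms show the lid corners at (135,78), (622,188), (555,487) and (68,372). The handle bar runs from (207,479) to (378,517), and the nail runs from its head at (328,298) through the bend at (443,243) to the tip at (472,185).

```bash
python3 - <<'E'
from h import *
T=lambda x,y:(310+(x+.5)/5-.5,155+(y+.5)/5-.5)
S=lambda x,y:(195+(x+.5)/5-.5,205+(y+.5)/5-.5)
C=[ray("top",T(*p),.1) for p in [(135,78),(622,188),(555,487),(68,372)]]
D=[ray("scene",S(*p),.1) for p in [(57,418),(678,358),(628,106),(70,158)]]
for c in C: print("corner",c.round(4))
for c in D: print("cornerS",c.round(4))
for X in (C,):
    print([np.linalg.norm(X[i]-X[(i+1)%4]).round(4) for i in range(4)], np.mean(X,0))
    a=X[0]-X[1]+X[3]-X[2]; print("yaw(y axis)",np.arctan2(-a[0],a[1]))
print(np.mean(D,0)); a=D[2]-D[3]+D[1]-D[0];print(np.arctan2(-a[0],a[1]))
h=[ray("top",T(*p),.0925+.003) for p in [(212,477),(376,513)]]; print("handle",h,np.mean(h,0))
h=[ray("scene",S(*p),.0925+.003) for p in [(255,92),(440,78)]]; print("handleS",h,np.mean(h,0))
n=[ray("top",T(*p),.107) for p in [(328,298),(443,243),(472,185)]]; print("nail",n, [np.linalg.norm(n[i]-n[i+1]) for i in (0,1)])
m=[ray("scene",S(*p),.107) for p in [(368,220),(258,298),(242,365)]]; print("nailS",m, [np.linalg.norm(m[i]-m[i+1]) for i in (0,1)])
for q in(n,m):
  d=q[1]-q[0];print("ang",np.arctan2(d[1],d[0]), (q[0]+q[1])/2)
# crock in scene
s=cv2.imread("pics/scene0.png"); hsv=cv2.cvtColor(s,cv2.COLOR_BGR2HSV)
for z in[.112]: print("crock S center",ray("scene",(364.5,181),z))
st=get_state();print(mat(st['ee_rot']).round(3))
E
```

```text
corner [0.7302 0.1217 0.1   ]
corner [ 0.6736 -0.1607  0.1   ]
corner [ 0.4999 -0.1242  0.1   ]
corner [0.5582 0.1558 0.1   ]
cornerS [ 0.6731 -0.1565  0.1   ]
cornerS [0.7354 0.1221 0.1   ]
cornerS [0.5638 0.1607 0.1   ]
cornerS [ 0.5049 -0.1209  0.1   ]
[np.float64(0.2881), np.float64(0.1775), np.float64(0.286), np.float64(0.1754)] [ 0.61548237 -0.00185604  0.1       ]
yaw(y axis) -0.20143191971742222
[0.61928693 0.00136071 0.1       ]
-0.21300062594499794
handle [array([0.50043204, 0.07161044, 0.0955    ]), array([ 0.48241667, -0.02273377,  0.0955    ])] [0.49142435 0.02443834 0.0955    ]
handleS [array([ 0.48241752, -0.01995749,  0.0955    ]), array([0.50464751, 0.07547381, 0.0955    ])] [0.49353251 0.02775816 0.0955    ]
nail [array([0.60419666, 0.00816534, 0.107     ]), array([ 0.63777693, -0.05714307,  0.107     ]), array([ 0.67184624, -0.0732704 ,  0.107     ])] [np.float64(0.07343585164246555), np.float64(0.03769361371270644)]
nailS [array([0.60569767, 0.00860882, 0.107     ]), array([ 0.63826731, -0.05434315,  0.107     ]), array([ 0.67669594, -0.07104769,  0.107     ])] [np.float64(0.07087828783589174), np.float64(0.04190228326436064)]
ang -1.0958692680923918 [ 0.6209868  -0.02448886  0.107     ]
ang -1.0933472982507764 [ 0.62198249 -0.02286717  0.107     ]
crock S center [0.43877845 0.34413993 0.112     ]
[[-0.001 -0.387 -0.922]
 [-0.002 -0.922  0.387]
 [-1.     0.002 -0.   ]]
```

The sizes agree: 288×176 mm for the lid, about 72 mm plus 39 mm for the nail, and 150 mm for the crock, with the two views within about 4 mm. Next I'll write a helper that turns world targets into tool-frame shifts.

```bash
cat >> h.py <<'E'
def go(p,yaw,tilt=None):
    """tool-frame shift & rotvec to reach world TCP p, jaw axis at angle yaw (tool down)"""
    from scipy.spatial.transform import Rotation as S
    st=get_state(); R=mat(st['ee_rot'])
    x=np.array([0,0,-1.]); y=np.array([np.cos(yaw),np.sin(yaw),0]); z=np.cross(x,y)
    Rt=np.stack([x,y,z],1)
    print("t",round(st['time'],2),"tcp",st['tcp_pos'].round(4),"F",st['contact_force'].round(2),"w",round(st['gripper_width'],4),"q6",st['q'][5].round(2))
    print("shift",(R.T@(np.array(p)-st['tcp_pos'])).round(4),"rot",S.from_matrix(R.T@Rt).as_rotvec().round(3))
E
python3 -c "
from h import *
go((.6215,-.0235,.18),-2.665)"
```

```text
t 0.1 tcp [0.2413 0.5759 0.2216] F [ 1.06 -0.13 -0.12] w 0.0872 q6 -0.26
shift [ 0.0424  0.4058 -0.5824] rot [ 0.697 -0.001 -0.002]
```

Request:
{"name": "send_rows", "arguments": {"translation": [[0,0.01,-0.014],[0,0.03,-0.043],[0,0.052,-0.075],[0,0.075,-0.108],[0,0.098,-0.141],[0,0.121,-0.174],[0,0.144,-0.207],[0,0.167,-0.24],[0,0.19,-0.273],[0,0.213,-0.306]], "delta_rot": [[0.02,0,0],[0.06,0,0],[0.1,0,0],[0.14,0,0],[0.18,0,0],[0.22,0,0],[0.26,0,0],[0.3,0,0],[0.34,0,0],[0.38,0,0]], "grip": -0.1, "force": 25}}

```text
time: 0.93
tcp_pos: [0.4418, 0.2598, 0.2224]
ee_rot: [-0.654, 0.268, 0.654, 0.268]
contact_force: [0.7, 0.3, -0.4]
gripper_width: 0.0476
```

```bash
python3 -c "
from h import *
go((.6215,-.0235,.18),-2.665)"
```

```text
t 0.93 tcp [0.4418 0.2598 0.2224] F [ 0.74  0.27 -0.39] w 0.0476 q6 -0.06
shift [ 0.0424  0.0755 -0.3269] rot [ 0.316  0.    -0.   ]
```

Request:
{"name": "send_rows", "arguments": {"translation": [[0,0.009,-0.039],[0,0.018,-0.078],[0,0.027,-0.117],[0,0.036,-0.156],[0,0.045,-0.195],[0.005,0.054,-0.234],[0.015,0.063,-0.27],[0.025,0.07,-0.3],[0.035,0.074,-0.32],[0.042,0.0755,-0.327]], "delta_rot": [[0.04,0,0],[0.08,0,0],[0.12,0,0],[0.16,0,0],[0.2,0,0],[0.24,0,0],[0.28,0,0],[0.3,0,0],[0.31,0,0],[0.316,0,0]]}}

```text
time: 1.77
tcp_pos: [0.6222, -0.0241, 0.1784]
ee_rot: [-0.603, 0.369, 0.604, 0.368]
contact_force: [0.4, 0.4, -0.2]
gripper_width: 0.0477
```

```bash
python3 - <<'E'
from h import *
for n in("scene","top"):
    im=read_camera(n)[:,:,::-1]
    im=im[190:330,190:350] if n=="scene" else im[150:280,300:460]
    cv2.imwrite(f"pics/{n}1.png",cv2.resize(im,None,fx=4,fy=4,interpolation=cv2.INTER_CUBIC))
go((.6215,-.0235,.103),-2.665)
E
```

```text
t 1.87 tcp [ 0.6208 -0.0225  0.1781] F [-1.22  0.35 -0.31] w 0.048 q6 0.25
shift [ 0.0751 -0.0005 -0.0014] rot [-0.001  0.002 -0.004]
```

View pics/scene1.png

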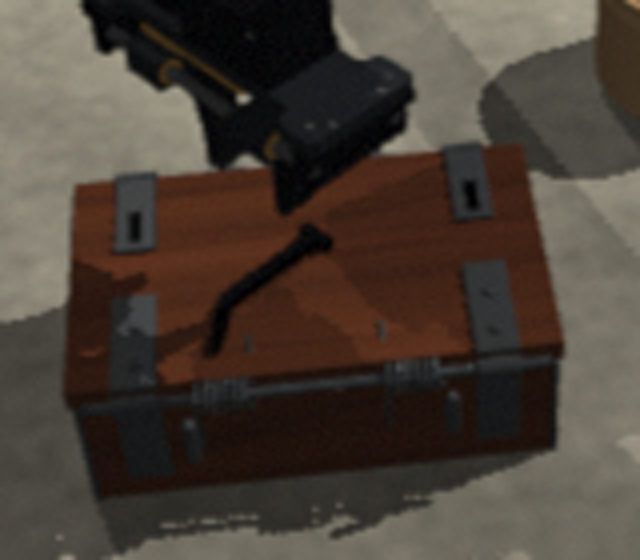

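View pics/top1.png

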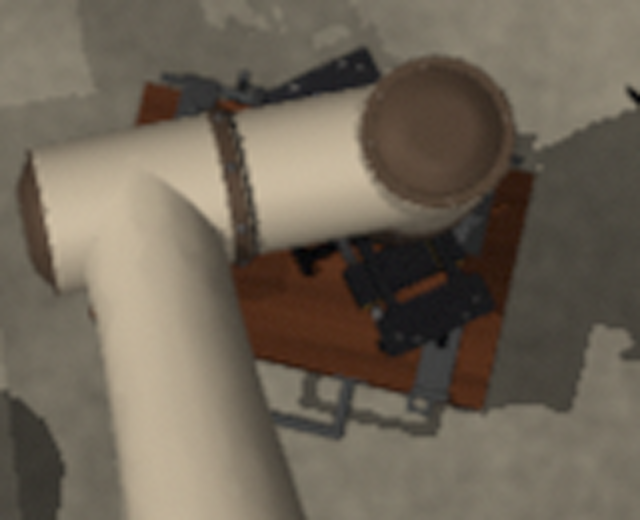

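The fingers are above the nail and lined up across its straight part. The nail is still visible at scene crop (270,270) and has not moved. I'll go down.

Request:
{"name": "send_rows", "arguments": {"translation": [[0.02,0,0],[0.045,0,0],[0.06,0,0],[0.068,0,0],[0.073,0,0],[0.075,0,0],[0.075,0,0]], "delta_rot": [[0,0,0],[0,0,0],[0,0,0],[0,0,0],[0,0,0],[0,0,0],[0,0,0]]}}

```text
time: 2.45
tcp_pos: [0.6221, -0.0207, 0.1063]
ee_rot: [0.605, -0.367, -0.604, -0.367]
contact_force: [0.1, -0.4, 0.4]
gripper_width: 0.0482
```

Request:
{"name": "send_rows", "arguments": {"translation": [[0.001,0,0],[0.0015,0,0],[0.0015,0,0],[0.0015,0,0],[0.0015,0,0],[0.0015,0,0],[0.0015,0,0]], "delta_rot": [[0,0,0],[0,0,0],[0,0,0],[0,0,0],[0,0,0],[0,0,0],[0,0,0]], "grip": 1, "force": 30}}

```text
time: 3.03
tcp_pos: [0.6215, -0.0215, 0.1041]
ee_rot: [-0.604, 0.368, 0.604, 0.367]
contact_force: [-1.1, -0.9, 1.1]
gripper_width: 0.0092
```

Gripped: the opening is 9.2 mm, matching the shank. I'll lift and carry.

Request:
{"name": "send_rows", "arguments": {"translation": [[-0.01,0,0],[-0.03,0,0],[-0.06,0,0],[-0.09,0,0],[-0.12,0,0],[-0.135,0,0],[-0.14,0,0]], "delta_rot": [[0,0,0],[0,0,0],[0,0,0],[0,0,0],[0,0,0],[0,0,0],[0,0,0]]}}

```text
time: 3.62
tcp_pos: [0.6232, -0.0213, 0.2487]
ee_rot: [0.606, -0.366, -0.602, -0.369]
contact_force: [0.5, -0.1, 0.3]
gripper_width: 0.0083
```

```bash
python3 - <<'E'
from h import *
im=read_camera("scene")[:,:,::-1]
cv2.imwrite("pics/scene2.png",cv2.resize(im[130:330,190:420],None,fx=3,fy=3,interpolation=cv2.INTER_CUBIC))
go((.422,.354,.24),-2.665)
E
```

```text
t 3.67 tcp [ 0.6227 -0.0213  0.2475] F [-0.4  -0.24 -0.51] w 0.0083 q6 0.25
shift [0.0066 0.0056 0.4255] rot [ 0.002 -0.002  0.005]
```

View pics/scene2.png

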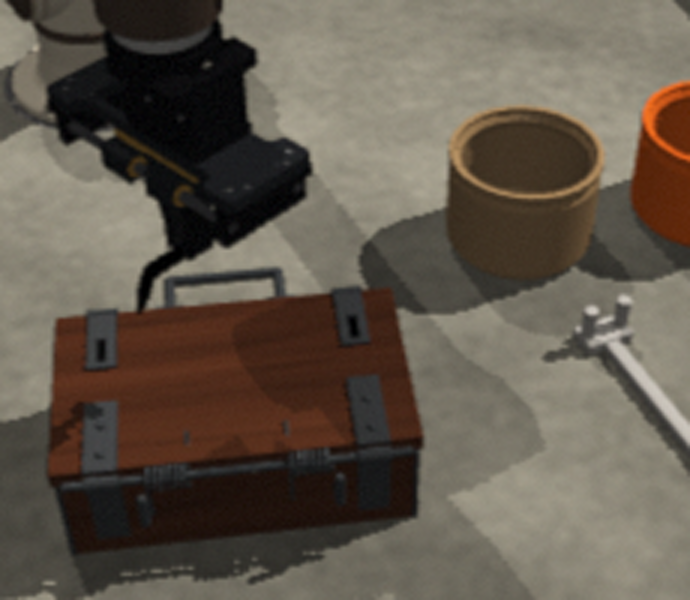

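The nail is held by the middle, with its bent end at (150,280), and the lid is clear. I'll carry it to the crock.

Request:
{"name": "send_rows", "arguments": {"translation": [[0,0,0.015],[0,0,0.05],[0,0,0.09],[0,0.001,0.13],[0,0.002,0.17],[0.002,0.003,0.21],[0.003,0.004,0.25],[0.004,0.005,0.29],[0.005,0.006,0.33],[0.006,0.006,0.37]], "delta_rot": [[0,0,0],[0,0,0],[0,0,0],[0,0,0],[0,0,0],[0,0,0],[0,0,0],[0,0,0],[0,0,0],[0,0,0]]}}

```text
time: 4.5
tcp_pos: [0.4433, 0.3053, 0.2361]
ee_rot: [-0.604, 0.369, 0.605, 0.366]
contact_force: [0.4, 1.3, -1.0]
gripper_width: 0.0083
```

```bash
python3 - <<'E'
from h import *
go((.423,.354,.2),-2.665)
E
```

```text
t 4.5 tcp [0.4433 0.3053 0.2361] F [ 0.4   1.28 -0.99] w 0.0083 q6 -0.43
shift [ 0.0361 -0.0045  0.0526] rot [ 0.002 -0.001 -0.004]
```

Request:
{"name": "send_rows", "arguments": {"translation": [[0.01,-0.002,0.025],[0.025,-0.004,0.045],[0.036,-0.0045,0.052],[0.036,-0.0045,0.052],[0.036,-0.0045,0.052]], "delta_rot": [[0,0,0],[0,0,0],[0,0,0],[0,0,0],[0,0,0]]}}

```text
time: 4.92
tcp_pos: [0.4253, 0.3517, 0.2003]
ee_rot: [-0.604, 0.369, 0.604, 0.366]
contact_force: [0.3, -0.1, -0.5]
gripper_width: 0.0087
```

```bash
python3 - <<'E'
from h import *
for n in("scene","top"):
    im=read_camera(n)[:,:,::-1]
    im=im[100:280,290:490] if n=="scene" else im[190:350,160:360]
    cv2.imwrite(f"pics/{n}3.png",cv2.resize(im,None,fx=3,fy=3,interpolation=cv2.INTER_CUBIC))
go((.423,.354,.09),-2.665)
E
```

```text
t 5.02 tcp [0.4266 0.3518 0.2022] F [ 0.65 -0.79 -0.37] w 0.0085 q6 -0.51
shift [0.1122 0.0022 0.0036] rot [ 0.001 -0.001 -0.   ]
```

View pics/scene3.png

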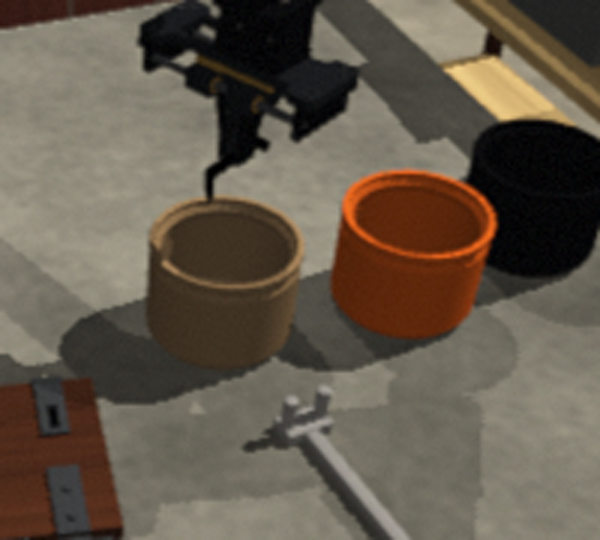

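View pics/top3.png

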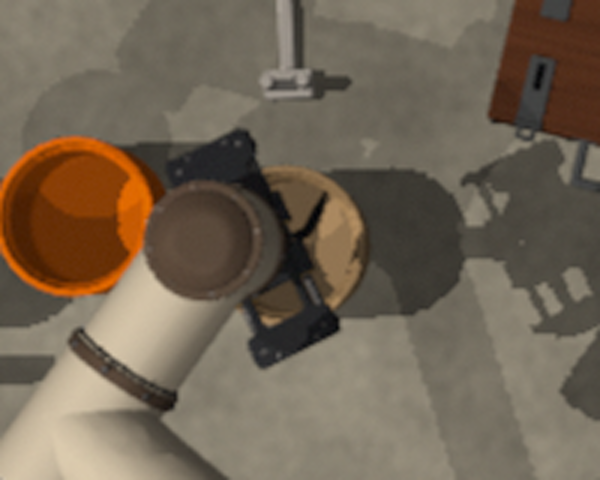

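The nail hangs over the tan crock, with its tip at top crop (325,193) and its bend at (300,238). I'll check the clearances by ray.

```bash
python3 - <<'E'
from h import *
for p in[(325,193),(300,238)]:
    a=ray("top",(160+p[0]/3,190+p[1]/3),.205);print(a,np.linalg.norm(a[:2]-[.435,.345]))
for p in[(211,197),(213,172),(262,143)]:
    a=ray("scene",(290+p[0]/3,100+p[1]/3),.205);print(a,np.linalg.norm(a[:2]-[.435,.345]))
E
```

```text
[0.47617051 0.30099631 0.205     ] 0.060260561101617094
[0.43548513 0.32181335 0.205     ] 0.02319172543031884
[0.48455678 0.30287987 0.205     ] 0.06503829144763333
[0.44912421 0.32070481 0.205     ] 0.028102482465966284
[0.4202889 0.3838682 0.205    ] 0.041559034856574535
```

Request:
{"name": "send_rows", "arguments": {"translation": [[0,0.002,0.005],[0.01,0.004,0.01],[0.03,0.004,0.01],[0.055,0.004,0.01],[0.075,0.004,0.01],[0.09,0.004,0.01],[0.1,0.004,0.01],[0.108,0.004,0.01],[0.112,0.004,0.01],[0.112,0.004,0.01]], "delta_rot": [[0,0,0],[0,0,0],[0,0,0],[0,0,0],[0,0,0],[0,0,0],[0,0,0],[0,0,0],[0,0,0],[0,0,0]]}}

```text
time: 5.85
tcp_pos: [0.418, 0.3595, 0.0896]
ee_rot: [-0.604, 0.368, 0.604, 0.367]
contact_force: [-0.3, -0.8, -1.5]
gripper_width: 0.0085
```

```bash
python3 - <<'E'
from h import *
for n in("scene","top"):
    im=read_camera(n)[:,:,::-1]
    im=im[100:280,290:490] if n=="scene" else im[190:350,160:360]
    cv2.imwrite(f"pics/{n}4.png",cv2.resize(im,None,fx=3,fy=3,interpolation=cv2.INTER_CUBIC))
go((.4186,.359,.09),-2.665)
E
```

```text
t 5.95 tcp [0.4185 0.3602 0.0908] F [ 0.82 -0.66 -0.8 ] w 0.0082 q6 -0.53
shift [ 0.0008  0.0005 -0.0011] rot [0.002 0.001 0.001]
```

View pics/scene4.png

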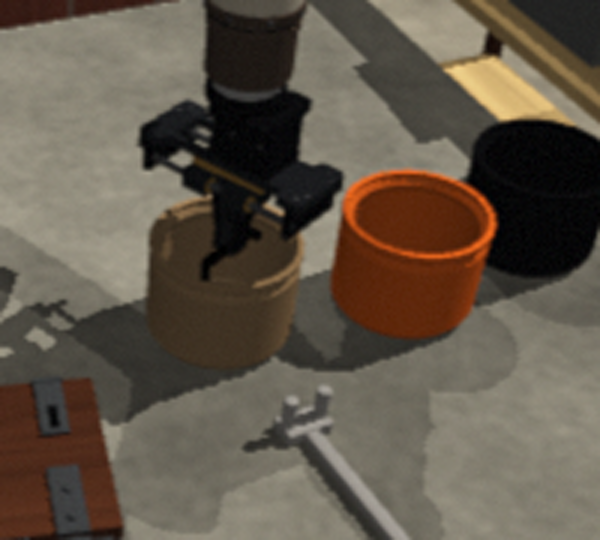

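View pics/top4.png

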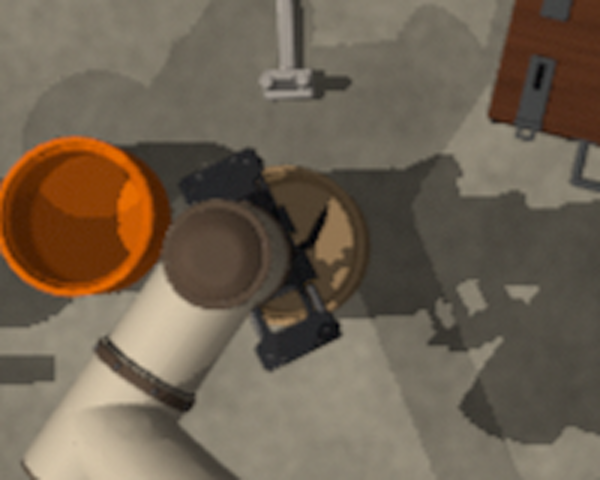

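The nail is inside the crock (tip at scene crop (205,275)) and the measured force is no more than noise. I'll lower it a little further and let go.

Request:
{"name": "send_rows", "arguments": {"translation": [[0.01,0,0],[0.02,0,0],[0.025,0,0],[0.025,0,0]], "delta_rot": [[0,0,0],[0,0,0],[0,0,0],[0,0,0]]}}

```text
time: 6.28
tcp_pos: [0.4173, 0.3586, 0.0633]
ee_rot: [-0.604, 0.369, 0.604, 0.366]
contact_force: [-0.9, -0.3, -1.2]
gripper_width: 0.0082
```

Request:
{"name": "send_rows", "arguments": {"translation": [[0,0,0],[0,0,0],[0,0,0],[0,0,0],[-0.01,0,0],[-0.03,0,0],[-0.06,0,0],[-0.09,0,0],[-0.12,0,0],[-0.15,0,0]], "delta_rot": [[0,0,0],[0,0,0],[0,0,0],[0,0,0],[0,0,0],[0,0,0],[0,0,0],[0,0,0],[0,0,0],[0,0,0]], "grip": 0.3}}

```text
time: 7.12
tcp_pos: [0.418, 0.3595, 0.2178]
ee_rot: [0.604, -0.367, -0.604, -0.368]
contact_force: [0.8, 0.6, 0.8]
gripper_width: 0.03
```

```bash
python3 - <<'E'
from h import *
im=read_camera("scene")[:,:,::-1]
cv2.imwrite("pics/scene5.png",cv2.resize(im[100:280,290:490],None,fx=3,fy=3,interpolation=cv2.INTER_CUBIC))
print(mat(get_state()['ee_rot']).round(3))
a=-.207
# jaw axis along box x: 
go((.4925,.026,.2),a-np.pi); go((.4925,.026,.2),a)
E
```

```text
[[ 0.01  -0.887 -0.461]
 [ 0.01  -0.461  0.887]
 [-1.    -0.014  0.004]]
t 7.17 tcp [0.4209 0.362  0.2249] F [1.58 1.42 4.97] w 0.0306 q6 -0.53
shift [ 0.0223  0.0918 -0.3313] rot [0.687 0.008 0.012]
t 7.17 tcp [0.4209 0.362  0.2249] F [1.58 1.42 4.97] w 0.0306 q6 -0.53
shift [ 0.0223  0.0918 -0.3313] rot [-2.455 -0.015  0.011]
```

View pics/scene5.png

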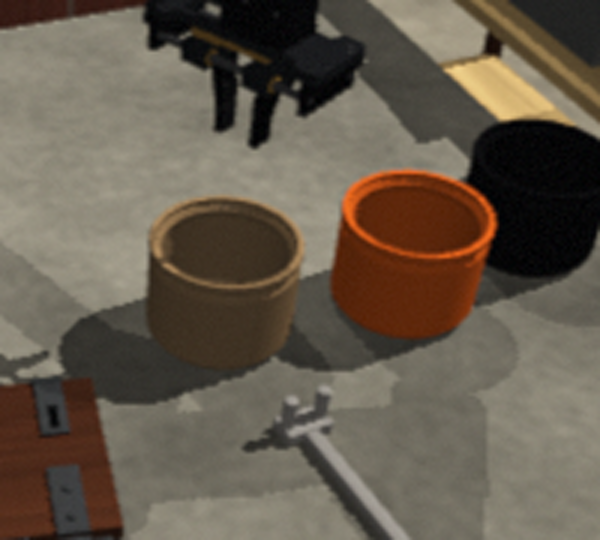

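The crock is undisturbed and the fingers are empty. I'll check the nail from the top camera once the arm is out of its view. Now to the handle.

Request:
{"name": "send_rows", "arguments": {"translation": [[0,0.002,-0.008],[0,0.008,-0.03],[0,0.018,-0.065],[0,0.028,-0.1],[0,0.039,-0.14],[0,0.05,-0.18],[0.005,0.061,-0.22],[0.01,0.07,-0.255],[0.015,0.08,-0.29],[0.02,0.085,-0.31]], "delta_rot": [[0.03,0,0],[0.1,0,0],[0.18,0,0],[0.26,0,0],[0.34,0,0],[0.42,0,0],[0.5,0,0],[0.58,0,0],[0.66,0,0],[0.684,0,0]]}}

```text
time: 8.0
tcp_pos: [0.4843, 0.0419, 0.1946]
ee_rot: [-0.444, 0.551, 0.444, 0.55]
contact_force: [-0.1, 1.1, 0.1]
gripper_width: 0.0303
```

```bash
python3 - <<'E'
from h import *
go((.4925,.026,.16),-.207-np.pi)
im=read_camera("top")[:,:,::-1]
cv2.imwrite("pics/top6.png",cv2.resize(im[160:320,200:450],None,fx=3,fy=3,interpolation=cv2.INTER_CUBIC))
E
```

```text
t 8.0 tcp [0.4843 0.0419 0.1946] F [-0.13  1.09  0.09] w 0.0303 q6 -0.63
shift [ 0.0346 -0.0114 -0.0138] rot [-0.005 -0.001 -0.001]
```

View pics/top6.png

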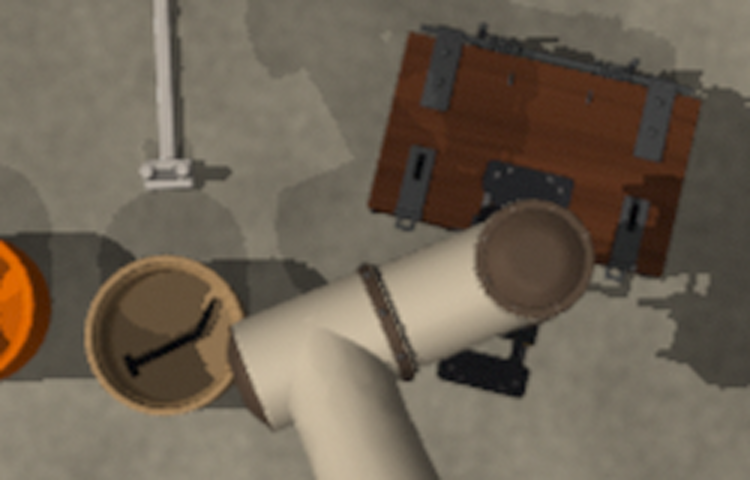

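The nail lies flat on the floor of the tan crock, from its head at (130,365) to its tip at (215,300). I'll centre over the handle bar.

Request:
{"name": "send_rows", "arguments": {"translation": [[0.005,-0.004,-0.005],[0.015,-0.009,-0.011],[0.028,-0.0114,-0.0138],[0.034,-0.0114,-0.0138],[0.034,-0.0114,-0.0138],[0.034,-0.0114,-0.0138]], "delta_rot": [[-0.003,0,0],[-0.005,0,0],[-0.005,0,0],[-0.005,0,0],[-0.005,0,0],[-0.005,0,0]]}}

```text
time: 8.55
tcp_pos: [0.4934, 0.0299, 0.1606]
ee_rot: [-0.448, 0.548, 0.448, 0.547]
contact_force: [-0.7, -0.4, 1.2]
gripper_width: 0.0302
```

```bash
python3 - <<'E'
from h import *
go((.4925,.026,.0735),-.207-np.pi)
im=read_camera("scene")[:,:,::-1]
go((.4925,.026,.0735),-.207-np.pi)
cv2.imwrite("pics/scene7.png",cv2.resize(im[180:310,200:340],None,fx=4,fy=4,interpolation=cv2.INTER_CUBIC))
E
```

```text
t 8.55 tcp [0.4934 0.0299 0.1606] F [-0.68 -0.36  1.17] w 0.0302 q6 -0.59
shift [ 0.0871 -0.     -0.0039] rot [ 0.007 -0.001 -0.001]
t 8.6 tcp [0.4937 0.03   0.1612] F [ 1.01 -0.22 -0.57] w 0.0305 q6 -0.59
shift [ 0.0877  0.0004 -0.0042] rot [ 0.007 -0.     0.   ]
```

View pics/scene7.png

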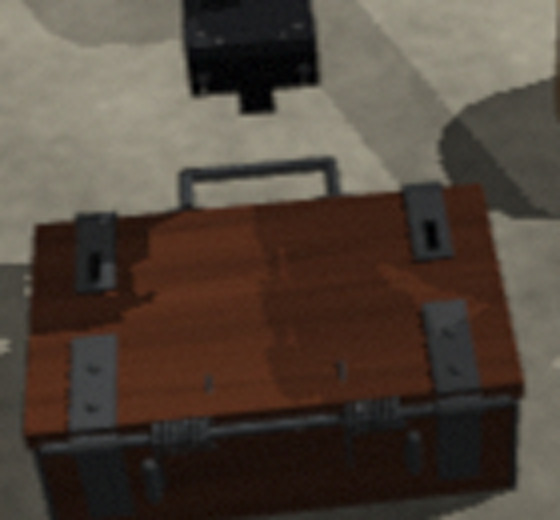

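The fingertips at (257,110) are above the middle of the bar at (260,168). I'll descend, watching the force.

Request:
{"name": "send_rows", "arguments": {"translation": [[0.015,0,-0.003],[0.035,0,-0.004],[0.055,0,-0.004],[0.07,0,-0.004],[0.08,0,-0.004],[0.087,0,-0.004],[0.087,0,-0.004]], "delta_rot": [[0.007,0,0],[0.007,0,0],[0.007,0,0],[0.007,0,0],[0.007,0,0],[0.007,0,0],[0.007,0,0]]}}

```text
time: 9.18
tcp_pos: [0.4923, 0.0258, 0.0733]
ee_rot: [-0.445, 0.55, 0.446, 0.548]
contact_force: [-0.0, -0.5, 0.2]
gripper_width: 0.0304
```

Request:
{"name": "send_rows", "arguments": {"translation": [[0,0,0],[0,0,0],[0,0,0],[0,0,0],[0,0,0],[0,0,0]], "delta_rot": [[0,0,0],[0,0,0],[0,0,0],[0,0,0],[0,0,0],[0,0,0]], "grip": 1, "force": 10}}

```text
time: 9.68
tcp_pos: [0.4917, 0.026, 0.0744]
ee_rot: [-0.445, 0.55, 0.446, 0.549]
contact_force: [-3.1, 4.3, 3.6]
gripper_width: 0.0094
```

```bash
python3 - <<'E'
from h import *
im=read_camera("scene")[:,:,::-1]
go((.4925,.026,.0735),-.207-np.pi)
cv2.imwrite("pics/scene8.png",cv2.resize(im[180:310,200:340],None,fx=4,fy=4,interpolation=cv2.INTER_CUBIC))
E
```

```text
t 9.73 tcp [0.4917 0.026  0.0744] F [-3.6   3.25  2.1 ] w 0.0089 q6 -0.59
shift [ 0.0009 -0.0008  0.0002] rot [-0.002  0.    -0.002]
```

View pics/scene8.png

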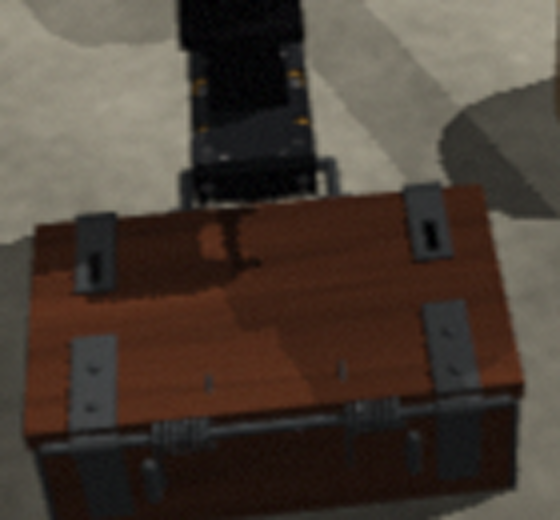

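The bar is gripped (9 mm opening, small forces). I'll lift along the arc of 223 mm radius, first to 0.3 rad.

Request:
{"name": "send_rows", "arguments": {"translation": [[-0.005,0,0],[-0.0115,-0.0003,0],[-0.02,-0.0009,0],[-0.0267,-0.0016,0],[-0.0333,-0.0025,0],[-0.0399,-0.0036,0],[-0.0465,-0.0049,0],[-0.053,-0.0064,0],[-0.0595,-0.0081,0],[-0.0659,-0.01,0]], "delta_rot": [[0,0,0],[0,0,0],[0,0,0],[0,0,0],[0,0,0],[0,0,0],[0,0,0],[0,0,0],[0,0,0],[0,0,0]]}}

```text
time: 10.57
tcp_pos: [0.5008, 0.0241, 0.1402]
ee_rot: [-0.444, 0.55, 0.446, 0.549]
contact_force: [-5.4, 5.3, 0.6]
gripper_width: 0.0095
```

```bash
cat > ang.py <<'E'
from h import *
st=get_state(); d=st['tcp_pos']-np.array([.7105,-.020,.0735]); bx=np.array([np.cos(.207),-np.sin(.207),0])
u=-d@bx; z=d[2]; print("t",st['time'],"theta",np.arctan2(z,u),"r",np.hypot(u,z),"lat",d@np.array([np.sin(.207),np.cos(.207),0]),"F",st['contact_force'].round(1),"w",st['gripper_width'])
E
python3 - <<'E'
import ang
from h import *
im=read_camera("scene")[:,:,::-1]
cv2.imwrite("pics/scene9.png",cv2.resize(im[160:310,200:340],None,fx=4,fy=4,interpolation=cv2.INTER_CUBIC))
E
```

```text
t 10.5667 theta 0.30178076926097547 r 0.22442091365486255 lat 1.2479872361346695e-05 F [-5.4  5.3  0.6] w 0.009457323352853996
```

View pics/scene9.png

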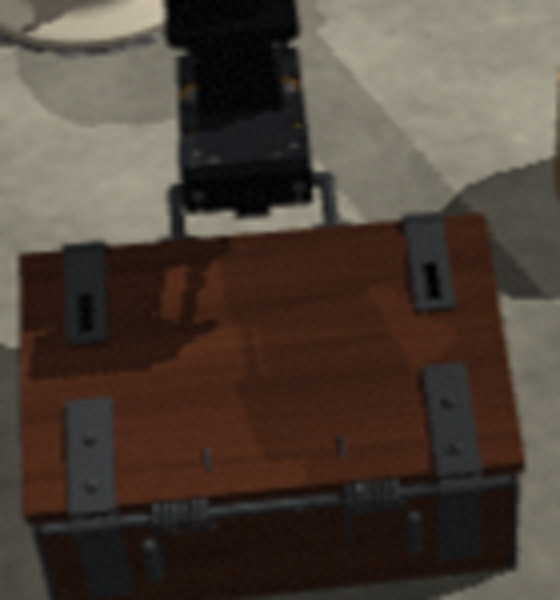

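The lid is rising with the handle and both straps are visible and tilted. The arc fit gives r = 0.224 and θ = 0.30. I'll continue to 0.6.

Request:
{"name": "send_rows", "arguments": {"translation": [[-0.0064,-0.0021,0],[-0.0127,-0.0043,0],[-0.0189,-0.0068,0],[-0.025,-0.0094,0],[-0.0311,-0.0123,0],[-0.0371,-0.0152,0],[-0.043,-0.0184,0],[-0.0488,-0.0218,0],[-0.0544,-0.0253,0],[-0.06,-0.029,0]], "delta_rot": [[0,0,0],[0,0,0],[0,0,0],[0,0,0],[0,0,0],[0,0,0],[0,0,0],[0,0,0],[0,0,0],[0,0,0]]}}

```text
time: 11.45
tcp_pos: [0.5278, 0.0183, 0.2006]
ee_rot: [-0.443, 0.551, 0.447, 0.548]
contact_force: [-9.9, 7.2, 5.3]
gripper_width: 0.0093
```

```bash
python3 ang.py; python3 -c "
import numpy as np
for a,b in((.6,.87),(.87,1.12)):
  for t in np.linspace(a,b,11)[1:]: print(round(t,3),(-.223*(np.sin(t)-np.sin(a))).round(4),(-.223*(np.cos(a)-np.cos(t))).round(4))"
```

```text
t 11.45 theta 0.5977631444273861 r 0.22587466315077848 lat -4.2997378191818305e-05 F [-9.9  7.2  5.3] w 0.009334801574583449
0.627 -0.0049 -0.0035
0.654 -0.0098 -0.0071
0.681 -0.0145 -0.0108
0.708 -0.0191 -0.0146
0.735 -0.0236 -0.0186
0.762 -0.028 -0.0227
0.789 -0.0323 -0.0269
0.816 -0.0365 -0.0313
0.843 -0.0406 -0.0357
0.87 -0.0445 -0.0403
0.895 -0.0035 -0.0043
0.92 -0.007 -0.0087
0.945 -0.0103 -0.0132
0.97 -0.0135 -0.0177
0.995 -0.0166 -0.0224
1.02 -0.0196 -0.0271
1.045 -0.0224 -0.0319
1.07 -0.0252 -0.0367
1.095 -0.0278 -0.0417
1.12 -0.0303 -0.0466
```

The lid is following. The force on the tool is about 11 N radially outward and 5 N sideways, so my arc is a millimetre or two tight. I'll blend in a small outward and sideways correction on the next stretch.

Request:
{"name": "send_rows", "arguments": {"translation": [[-0.0051,-0.0033,0.0002],[-0.0102,-0.0067,0.0004],[-0.0151,-0.0103,0.0006],[-0.0199,-0.014,0.0008],[-0.0245,-0.0179,0.001],[-0.029,-0.0219,0.001],[-0.0334,-0.026,0.001],[-0.0377,-0.0303,0.001],[-0.0419,-0.0346,0.001],[-0.046,-0.039,0.001]], "delta_rot": [[0,0,0],[0,0,0],[0,0,0],[0,0,0],[0,0,0],[0,0,0],[0,0,0],[0,0,0],[0,0,0],[0,0,0]]}}

```text
time: 12.28
tcp_pos: [0.5677, 0.0101, 0.2481]
ee_rot: [-0.445, 0.55, 0.446, 0.548]
contact_force: [-5.6, 1.3, 4.8]
gripper_width: 0.0095
```

```bash
python3 ang.py; python3 - <<'E'
from h import *
im=read_camera("scene")[:,:,::-1]
import ang
cv2.imwrite("pics/scene10.png",cv2.resize(im[130:310,180:350],None,fx=3,fy=3,interpolation=cv2.INTER_CUBIC))
E
```

```text
t 12.2833 theta 0.8745133012037066 r 0.22759331429449495 lat 6.281923922026317e-05 F [-5.6  1.3  4.8] w 0.009477091568588083
t 12.3333 theta 0.8818989542537857 r 0.22750630478187112 lat 2.8893826696995235e-05 F [-5.5  0.5  8.8] w 0.009474951367477199
```

View pics/scene10.png

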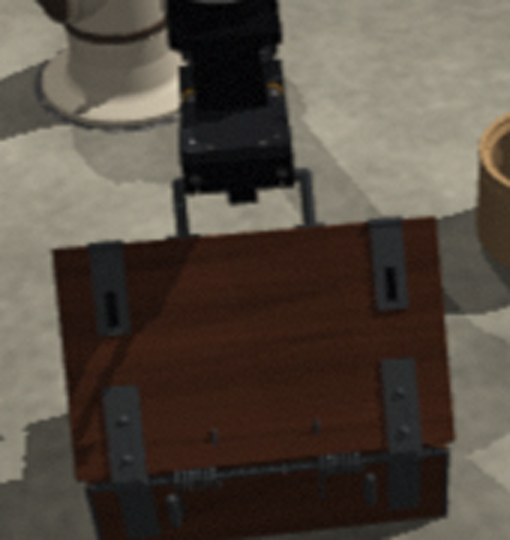

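Lid at roughly 50°: front edge from (53,250) to (435,218), bar still between the fingers. I'll check its angle against the picture by casting rays onto the hinge's mid-plane.

```bash
cat > lidang.py <<'E'
from h import *
H=np.array([.7105,-.020,.0925]); bx=np.array([np.cos(.207),-np.sin(.207),0]); by=np.array([np.sin(.207),np.cos(.207),0])
def edge(n,px,lat):
    # intersect pixel ray with vertical plane lateral=lat from hinge
    a=ray(n,px,.0);b=ray(n,px,.3); d=b-a; s=(lat-(a-H)@by)/(d@by); P=a+s*d
    u=-(P-H)@bx; z=P[2]-H[2]; r=np.hypot(u,z); off=np.arctan2(.0075,.183)
    return r,np.arctan2(z,u)-off
if __name__=="__main__":
    for px,lat in (((53,250),-.145),((435,218),.145)):
        print(edge("scene",(180+px[0]/3,130+px[1]/3),lat))
E
python3 lidang.py
```

```text
(np.float64(0.18328280796809557), np.float64(0.7043484131301919))
(np.float64(0.18150765002035624), np.float64(0.9119438307372467))
```

```bash
python3 - <<'E'
from lidang import *
for th in (.78,.82,.86,.9):
    o=[]
    f=-bx*np.cos(th)+np.array([0,0,np.sin(th)]); nrm=bx*np.sin(th)+np.array([0,0,np.cos(th)])
    for l in(-.145,.145):
        o.append(((proj("scene",H+f*.183+nrm*.0075+by*l)-[180,130])*3).round(0))
    o.append(((proj("scene",H+f*.223)-[180,130])*3).round(0))
    print(th,o)
E
```

```text
0.78 [array([ 50., 249.]), array([431., 216.]), array([239., 181.])]
0.82 [array([ 48., 249.]), array([432., 215.]), array([239., 180.])]
0.86 [array([ 47., 249.]), array([433., 215.]), array([238., 179.])]
0.9 [array([ 45., 249.]), array([434., 216.]), array([238., 179.])]
```

The scene camera looks almost along the corner's motion, so it can't give the angle well (0.8 ± 0.05). The top view is better for this.

```bash
python3 - <<'E'
from lidang import *
import ang
im=read_camera("top")[:,:,::-1]
cv2.imwrite("pics/top10.png",cv2.resize(im[140:270,310:460],None,fx=4,fy=4,interpolation=cv2.INTER_CUBIC))
for th in (.78,.82,.86,.9,.94):
    o=[]
    f=-bx*np.cos(th)+np.array([0,0,np.sin(th)]); nrm=bx*np.sin(th)+np.array([0,0,np.cos(th)])
    for l in(.145,-.145):
        o.append(((proj("top",H+f*.183+nrm*.0075+by*l)-[310,140])*4).round(0))
    print(th,o)
E
```

```text
t 12.3333 theta 0.8818989542537857 r 0.22750630478187112 lat 2.8893826696995235e-05 F [-5.5  0.5  8.8] w 0.009474951367477199
0.78 [array([ 68., 249.]), array([494., 350.])]
0.82 [array([ 70., 240.]), array([498., 341.])]
0.86 [array([ 73., 231.]), array([501., 332.])]
0.9 [array([ 75., 221.]), array([504., 323.])]
0.94 [array([ 77., 212.]), array([507., 313.])]
```

View pics/top10.png

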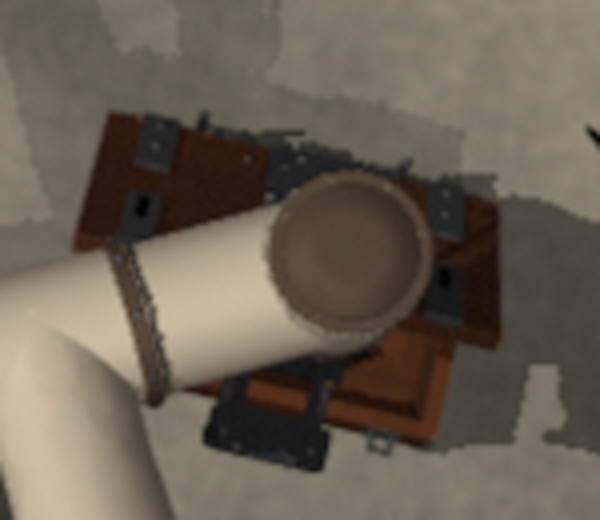

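```bash
python3 - <<'E'
from lidang import *
for th in (.0,.78,.82,.86,.9):
    o=[]
    f=-bx*np.cos(th)+np.array([0,0,np.sin(th)]); nrm=bx*np.sin(th)+np.array([0,0,np.cos(th)])
    for l in(.145,-.145):
      for r in(.007,.183):
        o.append(((proj("top",H+f*r+nrm*.0075+by*l)-[310,140])*4).round(0))
    print(th,*o)
t=cv2.imread("pics/top0.png");cv2.imwrite("pics/top0b.png",cv2.resize(t[140:270,310:460],None,fx=4,fy=4,interpolation=cv2.INTER_CUBIC))
E
```

```text
0.0 [104. 116.] [ 48. 352.] [496. 208.] [443. 446.]
0.78 [107. 106.] [ 68. 249.] [499. 198.] [494. 350.]
0.82 [107. 105.] [ 70. 240.] [499. 198.] [498. 341.]
0.86 [107. 105.] [ 73. 231.] [499. 197.] [501. 332.]
0.9 [107. 104.] [ 75. 221.] [499. 197.] [504. 323.]
```

View pics/top0b.png

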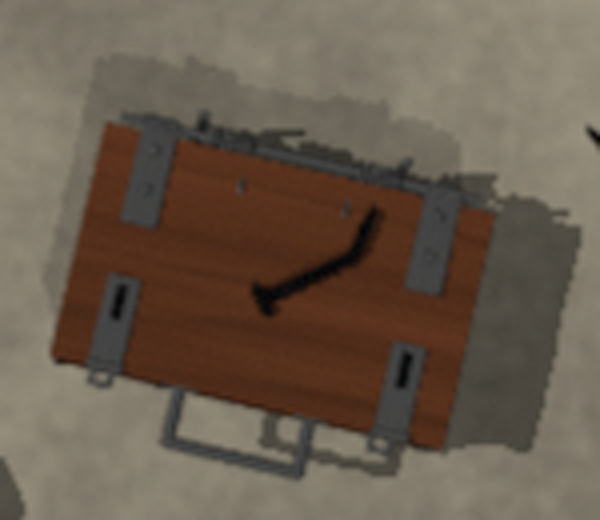

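The top view puts the lid at about 0.82 rad, while the TCP arc says 0.88. The steady outward force also needs an explanation, so I'll zoom in on the fingers and the bar.

```bash
python3 - <<'E'
from lidang import *
im=read_camera("scene")[:,:,::-1]
import ang
cv2.imwrite("pics/scene11.png",cv2.resize(im[175:215,225:295],None,fx=11,fy=11,interpolation=cv2.INTER_CUBIC))
st=get_state(); p=st['tcp_pos']; R=mat(st['ee_rot'])
Z=lambda X:((proj("scene",X)-[225,175])*11).round(0)
print("tcp",Z(p),"grasp",Z(p-.019*R[:,0]), "R",R.round(3))
for th in(.8,.84,.88):
    B=H+.223*(-bx*np.cos(th)+[0,0,np.sin(th)]); print(th,B.round(4),Z(B),Z(B+.048*by),Z(B-.048*by))
E
```

```text
t 12.4333 theta 0.8773841377117647 r 0.22749697800872962 lat 1.1192007062246823e-05 F [-7.2  1.6  7.2] w 0.009581984900150567
tcp [384. 212.] grasp [376. 139.] R [[-0.001 -0.978  0.206]
 [-0.001  0.206  0.978]
 [-1.     0.001 -0.001]]
0.8 [0.5585 0.0119 0.2525] [380. 167.] [609. 149.] [149. 186.]
0.84 [0.5648 0.0106 0.2586] [379. 163.] [610. 145.] [146. 183.]
0.88 [0.5714 0.0092 0.2644] [378. 161.] [612. 142.] [143. 180.]
```

View pics/scene11.png

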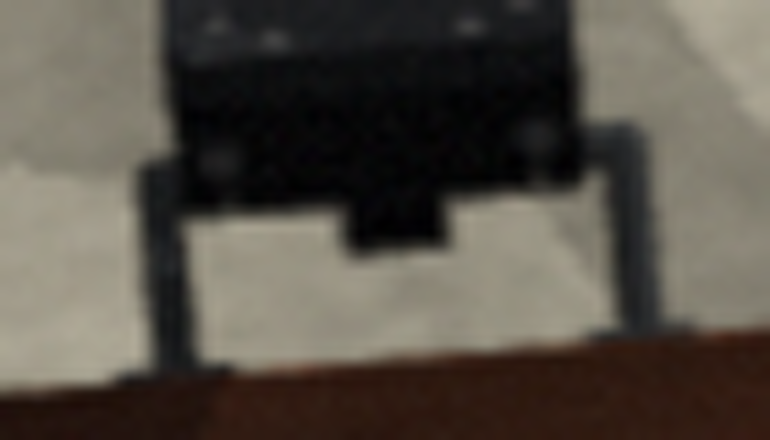

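The bar is between the finger pads, about 4 mm below the grasp point, and the fingers are clear of the lid edge. The angle estimates range from 0.82 to 0.88. That is tolerable, so I'll continue slowly along the arc and check again with the top camera.

Request:
{"name": "send_rows", "arguments": {"translation": [[-0.0035,-0.0043,0],[-0.007,-0.0087,0],[-0.0103,-0.0132,0],[-0.0135,-0.0177,0],[-0.0166,-0.0224,0],[-0.0196,-0.0271,0],[-0.0224,-0.0319,0],[-0.0252,-0.0367,0],[-0.0278,-0.0417,0],[-0.0303,-0.0466,0]], "delta_rot": [[0,0,0],[0,0,0],[0,0,0],[0,0,0],[0,0,0],[0,0,0],[0,0,0],[0,0,0],[0,0,0],[0,0,0]]}}

```text
time: 13.27
tcp_pos: [0.6151, 0.0, 0.2785]
ee_rot: [-0.446, 0.549, 0.445, 0.549]
contact_force: [-2.8, -0.2, 4.7]
gripper_width: 0.0097
```

```bash
python3 - <<'E'
from lidang import *
import ang
im=read_camera("top")[:,:,::-1]; im2=read_camera("scene")[:,:,::-1]
cv2.imwrite("pics/top12.png",cv2.resize(im[140:270,310:460],None,fx=5,fy=4.6,interpolation=cv2.INTER_CUBIC))
cv2.imwrite("pics/top12.png",cv2.resize(im[150:270,310:460],None,fx=5,fy=5,interpolation=cv2.INTER_CUBIC))
cv2.imwrite("pics/scene12.png",cv2.resize(im2[150:330,180:350],None,fx=3,fy=3,interpolation=cv2.INTER_CUBIC))
for th in (.82,.9,.98,1.02,1.06,1.1,1.14,1.18):
    o=[]
    f=-bx*np.cos(th)+np.array([0,0,np.sin(th)]); nrm=bx*np.sin(th)+np.array([0,0,np.cos(th)])
    for l in(.145,-.145):
      for r in(.007,.183):
        o.append(((proj("top",H+f*r+nrm*.0075+by*l)+[.5,1.25]-[310,150])*5).round(0))
    print(th,*o)
E
```

```text
t 13.2667 theta 1.1267922488171402 r 0.2270373457972883 lat -5.492355329283765e-07 F [-2.8 -0.2  4.7] w 0.009672152813425792
0.82 [136.  88.] [ 91. 256.] [626. 203.] [624. 383.]
0.9 [136.  87.] [ 96. 233.] [626. 202.] [633. 360.]
0.98 [137.  85.] [101. 208.] [626. 201.] [641. 336.]
1.02 [137.  85.] [104. 195.] [626. 200.] [645. 323.]
1.06 [137.  84.] [107. 183.] [627. 199.] [649. 310.]
1.1 [137.  84.] [110. 169.] [627. 199.] [653. 297.]
1.14 [137.  83.] [113. 156.] [627. 198.] [657. 284.]
1.18 [137.  82.] [116. 143.] [627. 198.] [660. 271.]
```

View pics/top12.png

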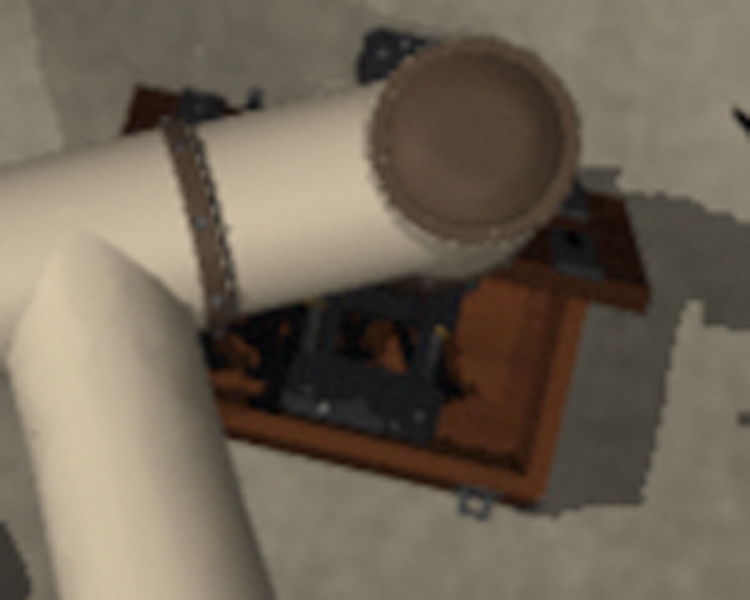

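View pics/scene12.png

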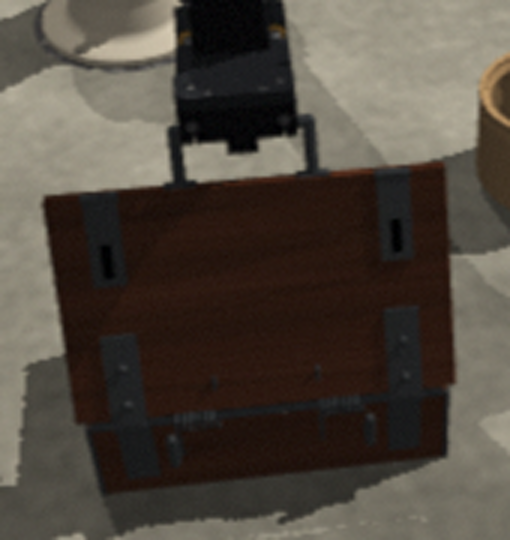

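This resolves the discrepancy. In the right-hand corner the top face ends at about (650,288), and the lighter strip down to (645,310) is the lid's front face. That gives 1.125 rad, in agreement with the TCP's 1.127; earlier I had read the bottom edge of that face. I'll go a little further, to about 1.17, and hold for a moment.

Request:
{"name": "send_rows", "arguments": {"translation": [[-0.001,-0.002,0],[-0.002,-0.004,0],[-0.003,-0.0062,0],[-0.0039,-0.0083,0],[-0.0046,-0.0101,0],[-0.0046,-0.0101,0],[-0.0046,-0.0101,0],[-0.0046,-0.0101,0],[-0.0046,-0.0101,0]], "delta_rot": [[0,0,0],[0,0,0],[0,0,0],[0,0,0],[0,0,0],[0,0,0],[0,0,0],[0,0,0],[0,0,0]]}}

```text
time: 14.12
tcp_pos: [0.6251, -0.0021, 0.2828]
ee_rot: [-0.446, 0.549, 0.445, 0.55]
contact_force: [-2.8, -0.2, 5.8]
gripper_width: 0.0096
```

```bash
python3 - <<'E'
from lidang import *
import ang
im=read_camera("top")[:,:,::-1]
cv2.imwrite("pics/top13.png",cv2.resize(im[150:270,310:460],None,fx=5,fy=5,interpolation=cv2.INTER_CUBIC))
a,b=1.175,.945
for t in np.linspace(a,b,16)[1:]: print(round(t,3),(-.223*(np.sin(t)-np.sin(a))).round(4),(-.223*(np.cos(a)-np.cos(t))).round(4))
E
```

```text
t 14.1167 theta 1.1757973259918908 r 0.22680942905695456 lat -4.260796215901737e-05 F [-2.8 -0.2  5.8] w 0.009630451654308937
1.16 0.0013 0.0031
1.144 0.0027 0.0063
1.129 0.0042 0.0094
1.114 0.0057 0.0125
1.098 0.0072 0.0155
1.083 0.0088 0.0185
1.068 0.0104 0.0215
1.052 0.0121 0.0245
1.037 0.0138 0.0275
1.022 0.0155 0.0304
1.006 0.0174 0.0333
0.991 0.0192 0.0362
0.976 0.0211 0.039
0.96 0.023 0.0419
0.945 0.025 0.0446
```

View pics/top13.png

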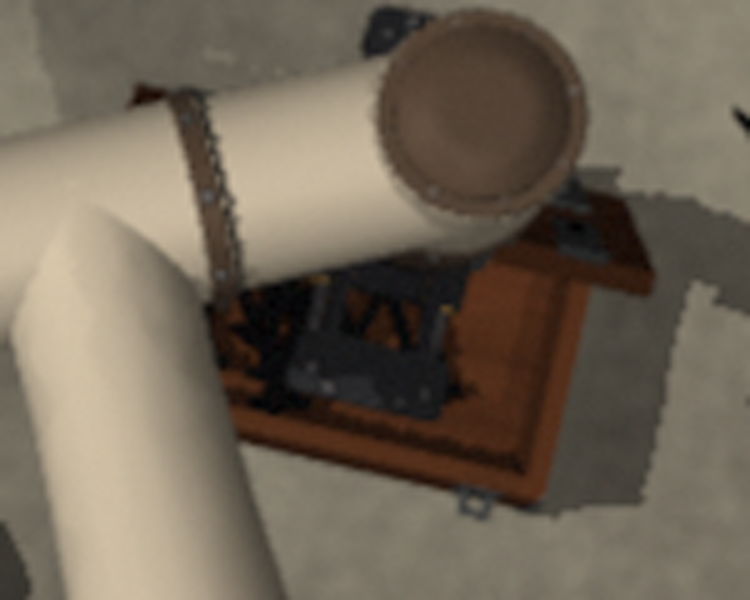

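The top-face corner is now at about (655,270), so about 1.18 rad, and the TCP says 1.176. That is clearly past balance. I'll ease back towards 0.945.

Request:
{"name": "send_rows", "arguments": {"translation": [[0.0006,0.0015,0],[0.0018,0.0043,0],[0.0034,0.0078,0],[0.0049,0.0109,0],[0.0065,0.014,0],[0.008,0.017,0],[0.0096,0.02,0],[0.0113,0.023,0],[0.013,0.026,0],[0.0147,0.0289,0]], "delta_rot": [[0,0,0],[0,0,0],[0,0,0],[0,0,0],[0,0,0],[0,0,0],[0,0,0],[0,0,0],[0,0,0],[0,0,0]]}}

```text
time: 15.0
tcp_pos: [0.5963, 0.0041, 0.2672]
ee_rot: [-0.446, 0.549, 0.445, 0.549]
contact_force: [-4.0, -0.7, 5.5]
gripper_width: 0.0094
```

Request:
{"name": "send_rows", "arguments": {"translation": [[0.0018,0.0029,0],[0.0036,0.0058,0],[0.0055,0.0087,0],[0.0074,0.0115,0],[0.009,0.0138,0],[0.01,0.0152,0],[0.0103,0.0157,0],[0.0103,0.0157,0],[0.0103,0.0157,0],[0.0103,0.0157,0]], "delta_rot": [[0,0,0],[0,0,0],[0,0,0],[0,0,0],[0,0,0],[0,0,0],[0,0,0],[0,0,0],[0,0,0],[0,0,0]]}}

```text
time: 15.83
tcp_pos: [0.5804, 0.0074, 0.2559]
ee_rot: [-0.445, 0.55, 0.445, 0.549]
contact_force: [-5.4, -2.5, 5.7]
gripper_width: 0.0094
```

```bash
python3 - <<'E'
from lidang import *
import ang
im=read_camera("top")[:,:,::-1]; im2=read_camera("scene")[:,:,::-1]
cv2.imwrite("pics/top14.png",cv2.resize(im[150:270,310:460],None,fx=5,fy=5,interpolation=cv2.INTER_CUBIC))
cv2.imwrite("pics/scene14.png",im2)
cv2.imwrite("pics/top14f.png",im)
print(get_state()['qd'].round(4))
E
```

```text
t 15.8333 theta 0.9411638443207806 r 0.22573539549992555 lat 0.00011273499194678815 F [-5.4 -2.5  5.7] w 0.00940399710734906
[-0.0007 -0.0009 -0.0002 -0.001  -0.0002  0.0002]
```

View pics/top14.png

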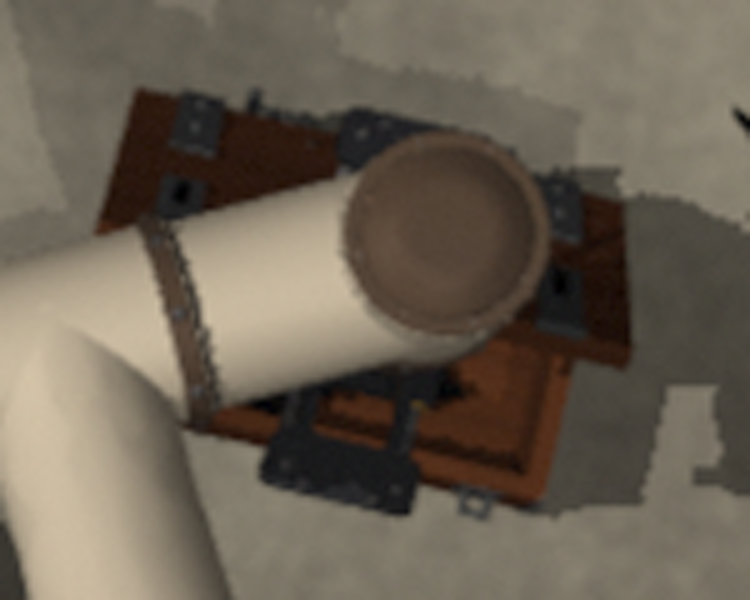

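View pics/scene14.png

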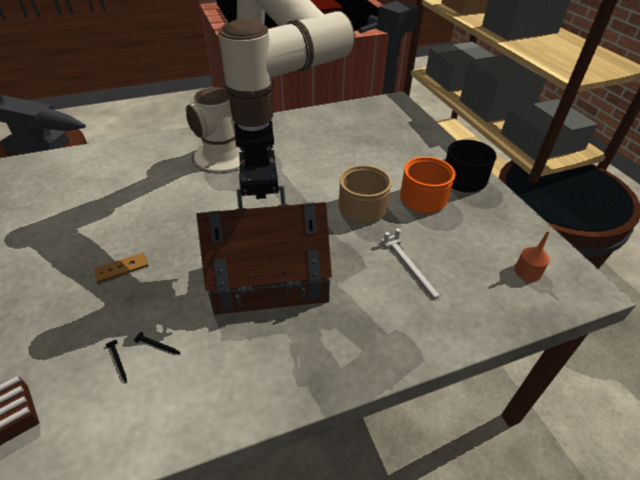

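View pics/top14f.png

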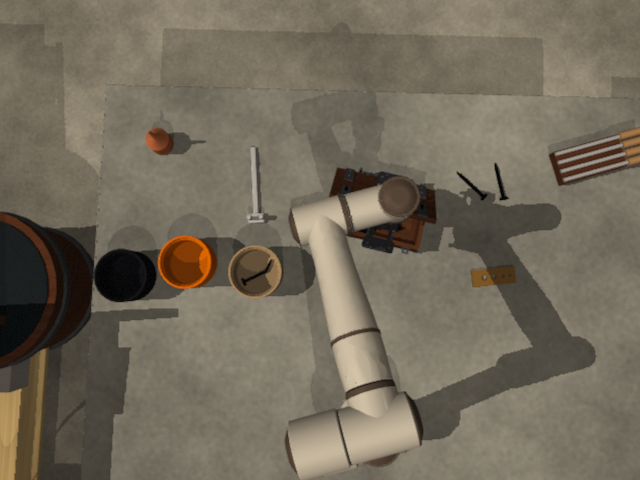

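The top-face corner is at (632,348), which gives 0.94 rad, and the TCP gives 0.941. The nail lies in the crock at (257,272). The crock, wrench, gauge and good nails are where they started, and the arm is at rest, so I'm handing in.

```bash
python3 - <<'E'
import ang
from workcell import *
sign_off()
E
```

```text
t 15.9333 theta 0.941138115164396 r 0.22574436829018968 lat 0.00012290932351001542 F [-4.9 -2.3  5.7] w 0.009123769669263062
the job is handed in; nothing more can be done
```

The bent nail is in the tan crock, and I handed the job in at about 16 s with the gripper still holding the lid below its balance point. I don't know the verdict, since sign-off doesn't report one.

- **Nail:** it lies let go on the crock's floor, seen from above after I withdrew and again at the end. The crock shows no visible shift.
- **Lid past balance:** I raised it by the handle to about 1.18 rad by the top camera (1.176 from the arm position) and held it there about 0.4 s.
- **Lid at the end:** I eased it back to about 0.94 rad, about 6 degrees below balance. The camera and the arm position agreed, and the joints were practically still. It never came near its stop and did not drop.
- **Other things:** the gauge, the wrench and both good nails look unmoved in the last pictures.

**Checks that disagreed:**
- **Angle readings:** part-way up, the top camera gave 0.82 rad and the arm position 0.88. I had read the lower edge of the lid's front face as its top corner; after I corrected that, they agreed within 0.01 rad.
- **Steady force:** a force of 5–12 N stayed on the gripper while it held the handle. The bar sat about 4 mm below the grasp point part-way up. I eased the path slightly but did not find the cause for certain. The force is well below the limits.

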